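# Gather the cork-stoppered shell jars into the caddy

## Robot

A 6-joint arm with a two-finger parallel gripper is mounted at the origin on the work surface. World frame = base frame: x ahead of the robot, y to its left, z up, the work surface at z = 0. Lengths are in mm, angles in rad, forces in N, time in s.
With the tool pointing down it reaches from about 350 to 975 mm from the base axis. Payload 7.1 kg.
Tool frame: the origin (TCP) lies between the finger pads; the fingertips stand 8 mm ahead of it and the grasp point (between the pads) lies 11 mm behind it; x points along the fingers, y is the direction in which the jaws open and shut, and the axes are right-handed (so a half turn about x gives the same grasp; the last joint's range is limited). The gripper opens to 88 mm and grips with 3 to 60 N. Pads are 20 mm wide; open, the fingers measure 115 mm over their backs; the gripper's body (75 mm by 178 mm) begins 61 mm behind the grasp point.
Start: joints at [1.307, 0.423, 1.63, -0, 1.089, -0.019], TCP at [151.445, 606.357, 230.675] pointing down, gripper open.
Joint ranges: [-3, 3], [-0.9, 2.11], [0.09, 2.58], [-1.31, 4.45], [0.11, 2.69], [-2.54, 2.54]. Speed limits (rad/s): [2.39, 2.39, 3.01, 3.14, 3.14, 3.14].

## Interface

Orientations are given as a rotation vector (axis times angle).
In Python, from workcell import ctrl gives the robot as it stands.
- The arm moves only by the tool apply_moves, never from a script. Its argument "increments" is a list of rows, each an object with "gripper": the opening in per cent of the stroke, from 0 (shut) to 100 (fully open); "delta_pos": the shift along the tool's x, y, z in cm, a list of three; "dr": the turn, a rotation vector about the tool's x, y, z in rad, a list of three. In form: [{"gripper": gripper, "delta_pos": [dx, dy, dz], "dr": [ax, ay, az]}, ...]. A call has exactly 5 rows; each row shifts and turns the commanded pose from where the row before left it, along the tool's axes as they then stand; what a row does not reach is not made up. A row lasts 1/12 s, in which the tool goes at most 41.7 mm and 7.16 degrees, less where a joint would pass 70% of its speed; a pose out of reach is approached as far as the arm can. A call with a gripper value outside its range is refused whole. The fingers move at their own pace and stop on an object; the grip force is fixed at half the most. Time passes only in rows, so rows that do not move let the fingers close, or fill a call up. It gives the time, the measured TCP pose, the force and the opening at its end, in the units of the state.
- ctrl.get_obs(): the state, without advancing time (a new reading comes with each control period).
- ctrl.get_image(name): name is "side" or "top"; returns a dict with "img" (480x640x3 uint8, red, green, blue), "range_z" (480x640 float32, mm along the optical axis (not along the pixel's ray), 0 where there is no reading), "mtx" (3x3 intrinsics, pixels), "k1" (the pictures are not rectified: a ray, as slopes to the right and down, at radius r is drawn at 1 + k1 r^2 times it, then the intrinsics apply), "rvec" (rotation vector, rad) and "tvec" (3), from world to camera coordinates, as OpenCV has them. Camera axes: x right, y down, z forward; pixel columns grow to the right and rows downward; lengths in mm; the calibration is good to about 2 mm. A picture is of the moment at which its call begins.
- ctrl.close_job(): hands the job in, once; it reports no verdict.
The state is a dict: "t": time; "qpos": joint angles; "qvel": joint speeds; "joint_torque": joint torques, N m; "ee_pos": TCP position; "orientation": TCP orientation; "ft_force": force on the tool from outside, world axes, zero at the start; "moment": the same for the moment, N m; "width": finger opening in mm.
Only numpy, scipy, OpenCV 4.12 (cv2) and the standard library are available. Lean on these libraries where they do the work, as an engineer would, in place of code of your own. Each camera call takes 0.05 s, during which the arm holds its last target. There are 200 camera calls.

## Task

Gather the three cork-stoppered jars of shells from the bamboo shelf into the bamboo caddy, each standing upright and flat on the floor of the nest that suits it: the wide round jar in the wide round nest, the slim round jar in the small round nest, the square jar in the square nest. Set the glass down gently instead of dropping it in, and do not tip any jar over. Leave the two look-alike jars with flat steel screw lids, the mask and the snorkel where they are.

Things in the scene. Friction and masses are not known exactly. Their poses are not given: they have to be found in the camera images.
- jar_wide_center (a point): Squat, wide round clear glass jar of pale shells with a round cork stopper narrower than the glass; upright on the bamboo shelf. Glass 64 mm in diameter, 54 mm high; cork 44 mm across; 68 mm high in all. Mass 190 to 300 g. Point: centre, half-way up the full height; z up.
- jar_slim_center (a point): Tall, slim round clear glass jar of pale shells with a round cork stopper narrower than the glass; upright on the bamboo shelf. Glass 40 mm in diameter, 80 mm high; cork 27 mm across; 96 mm high in all. Mass 130 to 200 g. Point: centre, half-way up the full height; z up. Gripped some 10 mm above this point, it leaves more room under the gripper.
- jar_square_center (a point): Square clear glass jar of pale shells with a round cork stopper narrower than the glass; upright on the bamboo shelf. Glass 50 x 50 mm, 68 mm high; cork 34 mm across; 84 mm high in all. Mass 190 to 300 g. Point: centre, half-way up the full height; z up, x and y square to the flat sides.
- screw_wide_center (a point): Look-alike that stays: round glass jar, 64 mm in diameter, 68 mm high in all, dull contents, flat steel screw lid as wide as the glass (no cork). Upright on the shelf. Point: centre, half-way up; z up. The shelf: fixed bamboo board 100 x 660 mm, top 30 mm above the table, across in front of the robot; the five jars stand in a row along it, some 120 mm apart, in any order.
- screw_slim_center (a point): Look-alike that stays: round glass jar, 40 mm in diameter, 96 mm high in all, dull contents, flat steel screw lid as wide as the glass (no cork). Upright on the shelf. Point: centre, half-way up; z up. 
- nest_wide_in (a point): Wide round nest of the caddy: fixed dark wooden holder, round, 82 mm in diameter inside, with a flat floor and a rim 4 mm thick, 11 mm high above that floor. Point: centre of the inner floor, 8 mm above the table; z up, x across the caddy, y along it. The three nests stand in a row along y, 98 mm apart, in any order.
- nest_slim_in (a point): Small round nest of the caddy: fixed dark wooden holder, round, 56 mm in diameter inside, with a flat floor and a rim 4 mm thick, 11 mm high above that floor. Point: centre of the inner floor, 8 mm above the table; z up, x across the caddy, y along it. The caddy: fixed bamboo tray 110 x 304 mm, centred on the middle nest, walls 18 mm high above the table, low bar handles at its ends (25 mm out, 17 mm high).
- nest_square_in (a point): Square nest of the caddy: fixed dark wooden holder, 66 x 66 mm inside, with a flat floor and a rim 4 mm thick, 11 mm high above that floor. Point: centre of the inner floor, 8 mm above the table; z up, x across the caddy, y along it. 
- mask_center (a point): Bystander, stays where it is: navy diving mask with black silicone skirt lying lens up on the table beside the caddy, about 192 x 100 mm and 58 mm high, long side along its x. Point: centre, 28 mm above the table.
- snorkel_center (a point): Bystander, stays where it is: lime-green J-shaped snorkel tube lying on the table on the other side of the caddy, about 345 x 105 mm, long side along its x, 22 mm thick. Point: middle of its outline, 11 mm above the table.
Mind the look-alikes: they are no part of the job. What is shaped like the part that bears jar_wide_center but green is not meant. Leave any green look-alike of the part that bears jar_square_center alone.

How it is judged:
By the outcome, as a careful person would: the job done as asked, in the order asked, and still so for the second after the job is handed in, with the robot touching nothing.
It also fails if it takes over 80 s, if anything falls off the work surface, if the arm or the gripper's body presses on something with over 40 N, if the wrist force passes 120 N, or if a joint passes its speed limit or range.

## Working session

There is one attempt and no reset: what is moved stays moved. The work goes in short steps, Python scripts to look and compute and a tool call to move; the robot and the scene stay as the last step left them, time stands still between calls to the robot, and variables do not carry over. Pictures are saved under pics/ and viewed, about 12 in all and at most 16, crops included, and the job is handed in when it is done.

Besides the shell and the picture viewer there is one more tool, called after "Emit:" as name(argument=value, ...) on one line, values as JSON. apply_moves: Moves the arm, as the interface text tells. Its arguments: {"type":"object","properties":{"increments":{"type":"array","items":{"type":"object","properties":{"gripper":{"type":"number"},"delta_pos":{"type":"array","items":{"type":"number"}},"dr":{"type":"array","items":{"type":"number"}}}}}},"required":["increments"]}

```bash
mkdir -p pics; ls; cat > h.py <<'E'
import numpy as np, cv2
from workcell import ctrl
def grab(n):
    d=ctrl.get_image(n); np.savez(f'{n}.npz',**d); return d
def load(n): return dict(np.load(f'{n}.npz'))
def rays(d,uv):
    uv=np.atleast_2d(np.float64(uv)); K=np.float64(d['mtx'])
    n=cv2.undistortPoints(uv[:,None],K,np.array([float(d['k1']),0,0,0]))[:,0]
    return np.c_[n,np.ones(len(n))]
def RT(d):
    return cv2.Rodrigues(np.float64(d['rvec']))[0],np.float64(d['tvec']).ravel()
def cloud(d):
    v,u=np.mgrid[:480,:640]; r=rays(d,np.c_[u.ravel(),v.ravel()])
    R,t=RT(d); z=d['range_z'].ravel()[:,None]
    return ((r*z-t)@R).reshape(480,640,3)
def onplane(d,uv,z):
    R,t=RT(d); r=rays(d,uv)@R; c=-R.T@t
    return c+r*((z-c[2])/r[:,2:3])
E
python3 - <<'E'
from h import *
for n in ['top','side']:
    d=grab(n); cv2.imwrite(f'pics/{n}0.png',d['img'][...,::-1]); R,t=RT(d); print(n,d['k1'],-R.T@t,R[2],d['mtx'][0])
print(ctrl.get_obs())
E
```

```text
pics
top -0.09808883878809263 [ 313.28638757   -5.11122867 1304.41922693] [ 0.20409847  0.00968823 -0.97890242] [573.32143371   0.         313.61746221]
side -0.05047240172918057 [ -36.70396388 -588.38130715  688.93056689] [ 0.58169635  0.56330373 -0.58678638] [445.96071702   0.         328.68625031]
{'t': 0.1, 'qpos': array([ 1.30699709e+00,  4.23771851e-01,  1.63056571e+00,  1.56243043e-06,
        1.08862807e+00, -1.90147075e-02]), 'qvel': array([ 0.00103793, -0.00194408, -0.00139256, -0.00037229, -0.00066098,
        0.00102218]), 'joint_torque': array([-4.25764119e-04, -5.45615065e+01, -2.74322301e+01,  6.44792221e-02,
        1.87818386e-02, -5.88929993e-05]), 'ee_pos': array([151.32646118, 605.91292758, 229.9935993 ]), 'orientation': array([ 0.19110267,  1.56243518, -0.19324195]), 'ft_force': array([0.5512876 , 0.49177881, 0.02721343]), 'moment': array([-0.01508438,  0.06493014, -0.03284401]), 'width': 87.58485604284067}
```

View pics/top0.png

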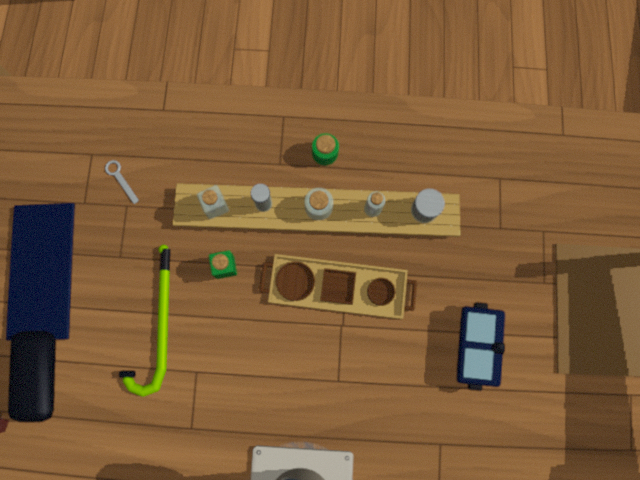

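View pics/side0.png

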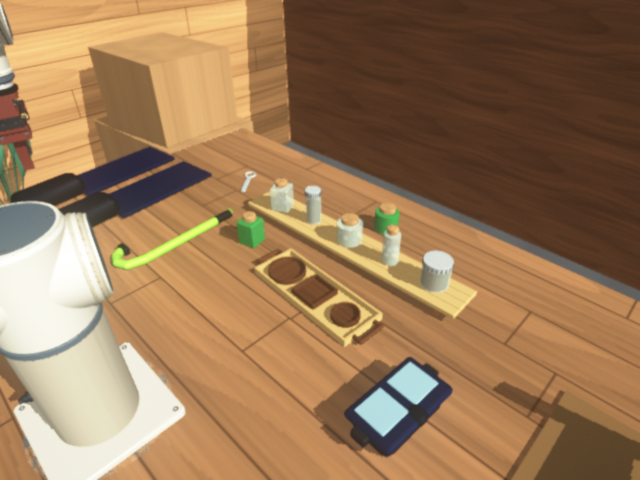

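Top view: the shelf row runs left to right: square cork (212,200), screw slim (261,196), wide cork (319,202), slim cork (375,203), screw wide (428,205). The nests are wide (293,281), square (338,287) and small (380,292). Green decoys stand at (325,148) and (222,264), and the side view agrees.

```bash
cat > m.py <<'E'
from h import *
J={'square':((212,200),114,17),'sslim':((261,196),126,20),'wide':((319,202),98,22),'slim':((375,203),126,13.5),'swide':((428,205),98,32)}
N={'wide':(293,281),'square':(338,287),'slim':(380,292)}
if __name__=='__main__':
    C={n:cloud(load(n)) for n in('top','side')}; 
    for n,(uv,h,r) in J.items():
        p0=onplane(load('top'),uv,h)[0]
        for c in C:
            P=C[c].reshape(-1,3); m=(np.hypot(*(P[:,:2]-p0[:2]).T)<45)&(abs(P[:,2]-h)<5)
            Q=P[m]; 
            if len(Q)>4: print(n,c,len(Q),p0.round(),Q.mean(0).round(1),((Q.max(0)+Q.min(0))/2).round(1),np.ptp(Q,0).round(1))
    for n,uv in N.items():
        p0=onplane(load('top'),uv,8)[0]
        for c in C:
            P=C[c].reshape(-1,3); m=(np.hypot(*(P[:,:2]-p0[:2]).T)<50)&(P[:,2]<13)&(P[:,2]>3)
            Q=P[m]; print('nest',n,c,len(Q),p0.round(),Q.mean(0).round(1),((Q.max(0)+Q.min(0))/2).round(1),np.ptp(Q,0).round(1))
    d=load('top')['img']; cv2.imwrite('pics/topcrop.png',cv2.resize(d[175:325,160:460,::-1],None,fx=2.66,fy=2.66,interpolation=cv2.INTER_CUBIC))
    # caddy walls / shelf outline from depth
    P=C['top'].reshape(-1,3)
    for nm,lo,hi,box in(('shelf',26,34,None),('caddy',14.5,23,None)):
        cx,cy=onplane(load('top'),(317,210) if nm=='shelf' else (338,287),20)[0][:2]
        m=(P[:,2]>lo)&(P[:,2]<hi)&(abs(P[:,0]-cx)<90)&(abs(P[:,1]-cy)<(360 if nm=='shelf' else 175))
        print(nm,m.sum(),cv2.minAreaRect(np.float32(P[m][:,:2])))
E
python3 m.py
```

```text
square top 161 [624. 230. 114.] [632.6 237.1 113.3] [633.1 237.2 113.9] [32.4 30.7  9.7]
square side 77 [624. 230. 114.] [627.6 233.5 114.7] [629.7 234.8 113.6] [32.3 33.   9. ]
sslim top 267 [636. 124. 126.] [644.5 127.8 125.4] [645.5 127.9 126. ] [41.4 41.4  9.5]
sslim side 133 [636. 124. 126.] [640.1 124.2 127.1] [641.8 125.5 125.8] [40.4 39.3  9.3]
wide top 281 [638.  -0.  98.] [644.4   1.4  97.2] [645.    1.1  97.8] [42.9 41.7  9.6]
wide side 173 [638.  -0.  98.] [640.1  -2.2  99.1] [6.419e+02 4.000e-01 9.780e+01] [41.3 43.4  9.1]
slim top 114 [ 636. -120.  126.] [ 648.2 -122.4  124.7] [ 648.6 -122.5  125.2] [25.5 24.   8.1]
slim side 88 [ 636. -120.  126.] [ 644.8 -124.9  126.8] [ 645.7 -123.3  125.6] [25.  26.5  8.7]
swide top 599 [ 646. -238.   98.] [ 653.1 -241.5   97.2] [ 654.2 -241.1   97.8] [64.2 62.4  9.5]
swide side 519 [ 646. -238.   98.] [ 649.5 -245.    99.5] [ 652.2 -244.2   97.7] [65.1 64.2  9.2]
nest wide top 1117 [473.  48.   8.] [472.5  47.5   7.3] [473.8  47.5   8. ] [96.6 95.8  9.9]
nest wide side 632 [473.  48.   8.] [473.1  45.7   9.6] [471.9  46.7   8.6] [88.3 96.8  8.6]
nest square top 1056 [466. -55.   8.] [466.5 -54.3   7.1] [466.6 -54.1   8. ] [96.2 98.3  9.9]
nest square side 734 [466. -55.   8.] [465.4 -59.    9.2] [470.2 -55.    8.6] [90.5 98.9  8.8]
nest slim top 1002 [ 460. -151.    8.] [ 460.3 -151.1    6.3] [ 461.5 -150.2    8. ] [97.2 98.8  9.9]
nest slim side 922 [ 460. -151.    8.] [ 458.5 -152.3    8.1] [ 463.6 -147.8    8.2] [91.6 93.4  9.7]
shelf 7579 ((639.9927978515625, 4.814178466796875), (101.62175750732422, 659.5199584960938), 1.3801875114440918)
caddy 1470 ((467.8685302734375, -54.260040283203125), (352.09613037109375, 111.07501983642578), 86.39508056640625)
```

View pics/topcrop.png

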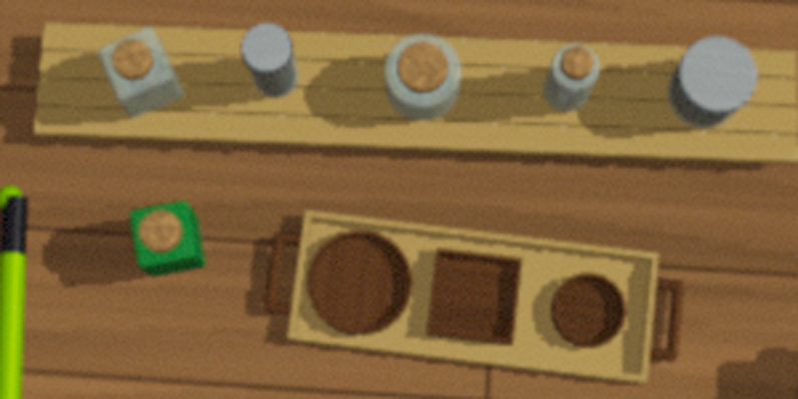

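The crop confirms it: the square jar is turned noticeably, the caddy only about 4°. I'll get the square jar's yaw, refine the nest centres, and plan the first approach.

```bash
cat > plan.py <<'E'
from h import *
from scipy.spatial.transform import Rotation as Rn
def go(p,yaw=None,o=None):
    """p: TCP target; yaw: desired jaw direction (deg, mod 180). Prints the turn, then tool-frame shift AFTER the turn, cm"""
    o=o or ctrl.get_obs(); R=Rn.from_rotvec(o['orientation'])
    M=R.as_matrix(); jaw=np.degrees(np.arctan2(M[1,1],M[0,1]))
    # ideal: tool x straight down, tool y at yaw
    cur=jaw; y=cur if yaw is None else cur+((yaw-cur+90)%180-90)
    ty=np.array([np.cos(np.radians(y)),np.sin(np.radians(y)),0]); tx=np.array([0,0,-1.])
    G=np.c_[tx,ty,np.cross(tx,ty)]
    dr=(R.inv()*Rn.from_matrix(G)).as_rotvec()
    d=G.T@(np.array(p)-o['ee_pos'])/10
    print('t',round(o['t'],2),'pos',o['ee_pos'].round(1),'jaw',jaw.round(1),'tilt',M[2,0].round(4),'w',round(o['width'],1),'F',o['ft_force'].round(1),'q6',o['qpos'][5].round(2))
    print('  dr',dr.round(3),'shift cm',d.round(2),'rows>=',np.linalg.norm(d)/4.17, np.degrees(np.linalg.norm(dr))/7.16)
E
python3 - <<'E'
from h import *
from plan import go
go([643,1,180]); go([643,1,180],90); go([643,1,180],0)
for c in('top','side'):
    d=load(c); P=cloud(d).reshape(-1,3)
    m=(np.hypot(P[:,0]-631,P[:,1]-236)<45)&(abs(P[:,2]-98)<6); Q=P[m]
    print(c,'shoulder',m.sum(),cv2.minAreaRect(np.float32(Q[:,:2])))
    m=(np.hypot(P[:,0]-643,P[:,1]-1)<45)&(abs(P[:,2]-84)<5); Q=P[m]; print('wide shoulder',m.sum(),cv2.minEnclosingCircle(np.float32(Q[:,:2])) if m.sum() else 0)
    # nests by colour
    hsv=cv2.cvtColor(d['img'],cv2.COLOR_RGB2HSV); 
    for n,p in {'wide':(474,45),'square':(468,-54),'slim':(461,-152)}.items():
        m=(hsv[...,2].ravel()<115)&(np.hypot(P[:,0]-p[0],P[:,1]-p[1])<47)&(P[:,2]<25)
        k=cv2.morphologyEx(np.uint8(m.reshape(480,640)),cv2.MORPH_OPEN,np.ones((3,3)))
        v,u=np.nonzero(k)
        W=onplane(d,np.c_[u,v],14)[:,:2]; print(' nest',n,len(W),W.mean(0).round(1),((W.max(0)+W.min(0))/2).round(1),np.ptp(W,0).round(1))
E
```

```text
t 0.1 pos [151.3 605.9 230. ] jaw 76.0 tilt -1.0 w 87.6 F [0.6 0.5 0. ] q6 -0.02
  dr [-0.    -0.     0.001] shift cm [  5.   -46.77  62.36] rows>= 18.73210054994372 0.010986888102269728
t 0.1 pos [151.3 605.9 230. ] jaw 76.0 tilt -1.0 w 87.6 F [0.6 0.5 0. ] q6 -0.02
  dr [-0.245 -0.     0.001] shift cm [  5.   -60.49  49.17] rows>= 18.732100549943723 1.9588521579576244
t 0.1 pos [151.3 605.9 230. ] jaw 76.0 tilt -1.0 w 87.6 F [0.6 0.5 0. ] q6 -0.02
  dr [1.326e+00 1.000e-03 1.000e-03] shift cm [ 5.   49.17 60.49] rows>= 18.732100549943723 10.61101573146043
top shoulder 290 ((632.5247192382812, 237.4581298828125), (50.25531005859375, 48.069068908691406), 27.819276809692383)
wide shoulder 284 ((644.4566040039062, 1.7674849033355713), 32.28425216674805)
 nest wide 1217 [473.1  44.6] [473.1  44.6] [88.  89.2]
 nest square 1039 [466.7 -53.5] [466.9 -53.4] [76.1 74.1]
 nest slim 611 [ 460.9 -150.9] [ 460.8 -151.1] [62.1 61.6]
side shoulder 140 ((629.4669189453125, 235.22830200195312), (52.11298751831055, 52.15608596801758), 31.508581161499023)
wide shoulder 172 ((641.5715942382812, -0.20211990177631378), 31.74603843688965)
 nest wide 100 [503.2  30.7] [498.4  35. ] [41.1 58.5]
 nest square 388 [462.4 -57.4] [466.2 -53.5] [82.5 66.3]
 nest slim 346 [ 459.7 -156.9] [ 459.9 -157. ] [66.6 48.5]
```

Emit:
apply_moves(increments=[{"gripper":100,"delta_pos":[0,0,0],"dr":[0.11,0,0]},{"gripper":100,"delta_pos":[0,0,0],"dr":[0.11,0,0]},{"gripper":100,"delta_pos":[0,0,0],"dr":[0.11,0,0]},{"gripper":100,"delta_pos":[0,0,0],"dr":[0.11,0,0]},{"gripper":100,"delta_pos":[0,0,0],"dr":[0.11,0,0]}])

```text
t: 0.52
ee_pos: [151.4, 606.1, 230.2]
orientation: [0.625, 1.479, -0.626]
ft_force: [0.3, -0.4, -0.5]
width: 88.0
```

Emit:
apply_moves(increments=[{"gripper":100,"delta_pos":[0,0,0],"dr":[0.11,0,0]},{"gripper":100,"delta_pos":[0,0,0],"dr":[0.11,0,0]},{"gripper":100,"delta_pos":[0,0,0],"dr":[0.11,0,0]},{"gripper":100,"delta_pos":[0,0,0],"dr":[0.11,0,0]},{"gripper":100,"delta_pos":[0,0,0],"dr":[0.11,0,0]}])

```text
t: 0.93
ee_pos: [151.4, 606.1, 230.2]
orientation: [1.044, 1.305, -1.046]
ft_force: [-1.0, 0.1, -0.5]
width: 87.9
```

Emit:
apply_moves(increments=[{"gripper":100,"delta_pos":[0,0,0],"dr":[0.11,0,0]},{"gripper":100,"delta_pos":[0,0,0],"dr":[0.11,0,0]},{"gripper":100,"delta_pos":[0,1,1.2],"dr":[0,0,0]},{"gripper":100,"delta_pos":[0,2,2.4],"dr":[0,0,0]},{"gripper":100,"delta_pos":[0,2,2.4],"dr":[0,0,0]}])

```text
t: 1.35
ee_pos: [202.1, 545.4, 230.1]
orientation: [1.2, 1.214, -1.201]
ft_force: [0.9, -0.4, -0.3]
width: 87.9
```

Emit:
apply_moves(increments=[{"gripper":100,"delta_pos":[0,2,2.4],"dr":[0,0,0]},{"gripper":100,"delta_pos":[0,2,2.4],"dr":[0,0,0]},{"gripper":100,"delta_pos":[0,2,2.4],"dr":[0,0,0]},{"gripper":100,"delta_pos":[0,2,2.4],"dr":[0,0,0]},{"gripper":100,"delta_pos":[0,2,2.4],"dr":[0,0,0]}])

```text
t: 1.77
ee_pos: [303.3, 424.9, 230.5]
orientation: [1.202, 1.213, -1.203]
ft_force: [0.8, 0.8, -0.2]
width: 87.5
```

Emit:
apply_moves(increments=[{"gripper":100,"delta_pos":[0,2,2.4],"dr":[0,0,0]},{"gripper":100,"delta_pos":[0,2,2.4],"dr":[0,0,0]},{"gripper":100,"delta_pos":[0,2,2.4],"dr":[0,0,0]},{"gripper":100,"delta_pos":[0,2,2.4],"dr":[0,0,0]},{"gripper":100,"delta_pos":[0,2,2.4],"dr":[0,0,0]}])

```text
t: 2.18
ee_pos: [403.8, 305.5, 230.5]
orientation: [1.202, 1.213, -1.203]
ft_force: [-0.1, 0.1, 0.5]
width: 87.8
```

Emit:
apply_moves(increments=[{"gripper":100,"delta_pos":[0,2,2.4],"dr":[0,0,0]},{"gripper":100,"delta_pos":[0,2,2.4],"dr":[0,0,0]},{"gripper":100,"delta_pos":[0,2,2.4],"dr":[0,0,0]},{"gripper":100,"delta_pos":[0,2,2.4],"dr":[0,0,0]},{"gripper":100,"delta_pos":[0,2,2.4],"dr":[0,0,0]}])

```text
t: 2.6
ee_pos: [504.3, 186.1, 230.5]
orientation: [1.202, 1.214, -1.203]
ft_force: [0.3, -0.4, -0.5]
width: 87.6
```

Emit:
apply_moves(increments=[{"gripper":100,"delta_pos":[0,2,2.4],"dr":[0,0,0]},{"gripper":100,"delta_pos":[0,2,2.4],"dr":[0,0,0]},{"gripper":100,"delta_pos":[0,2,2.4],"dr":[0,0,0]},{"gripper":100,"delta_pos":[0,2,2.4],"dr":[0,0,0]},{"gripper":100,"delta_pos":[0,2,2.4],"dr":[0,0,0]}])

```text
t: 3.02
ee_pos: [604.8, 66.8, 230.4]
orientation: [1.202, 1.214, -1.203]
ft_force: [0.8, 0.2, 0.2]
width: 87.8
```

```bash
python3 -c "
from plan import go
go([643,1,59],0)"
```

```text
t 3.02 pos [604.8  66.8 230.4] jaw 0.5 tilt -1.0 w 87.8 F [0.8 0.2 0.2] q6 0.08
  dr [0.009 0.    0.001] shift cm [17.14  3.82  6.58] rows>= 4.4974232935049105 0.0734258151360978
```

Emit:
apply_moves(increments=[{"gripper":100,"delta_pos":[0,1,1.6],"dr":[0.009,0,0]},{"gripper":100,"delta_pos":[0,1,1.6],"dr":[0,0,0]},{"gripper":100,"delta_pos":[0,0.9,1.6],"dr":[0,0,0]},{"gripper":100,"delta_pos":[0,0.6,1.2],"dr":[0,0,0]},{"gripper":100,"delta_pos":[0,0.3,0.6],"dr":[0,0,0]}])

```text
t: 3.43
ee_pos: [642.7, 0.9, 230.4]
orientation: [1.211, 1.208, -1.211]
ft_force: [0.3, 0.7, -0.5]
width: 87.8
```

Emit:
apply_moves(increments=[{"gripper":100,"delta_pos":[1,0,0],"dr":[0,0,0]},{"gripper":100,"delta_pos":[1.5,0,0],"dr":[0,0,0]},{"gripper":100,"delta_pos":[2,0,0],"dr":[0,0,0]},{"gripper":100,"delta_pos":[2,0,0],"dr":[0,0,0]},{"gripper":100,"delta_pos":[1,0,0],"dr":[0,0,0]}])

```text
t: 3.85
ee_pos: [640.4, 3.9, 152.7]
orientation: [1.208, 1.212, -1.213]
ft_force: [-0.2, 0.2, -0.3]
width: 87.8
```

```bash
python3 -c "
from plan import *
go([643,1,59],0)
d=grab('side'); t=grab('top')
a=cv2.resize(d['img'][170:330,220:500],None,fx=2,fy=2); b=cv2.resize(t['img'][160:320,180:460],None,fx=2,fy=2)
cv2.imwrite('pics/p4.png',np.vstack([a,b])[...,::-1][:600])"
```

```text
t 3.85 pos [640.4   3.9 152.7] jaw -0.1 tilt -1.0 w 87.8 F [-0.2  0.2 -0.3] q6 -0.01
  dr [-0.001 -0.     0.004] shift cm [9.37 0.26 0.29] rows>= 2.2480254144756113 0.03480142661600789
```

View pics/p4.png

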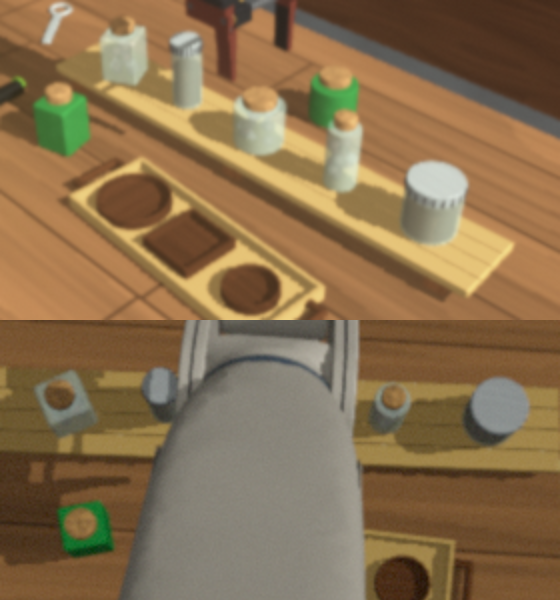

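Both fingers straddle the wide jar, one on the near side and one on the far side. Correcting the few mm of drift and descending.

Emit:
apply_moves(increments=[{"gripper":100,"delta_pos":[0.5,0.2,0.2],"dr":[0,0,0.004]},{"gripper":100,"delta_pos":[1,0,0],"dr":[0,0,0]},{"gripper":100,"delta_pos":[1,0,0],"dr":[0,0,0]},{"gripper":100,"delta_pos":[1,0,0],"dr":[0,0,0]},{"gripper":100,"delta_pos":[1,0,0],"dr":[0,0,0]}])

```text
t: 4.37
ee_pos: [644.7, 1.0, 109.8]
orientation: [1.213, 1.205, -1.208]
ft_force: [-0.4, 0.4, -0.1]
width: 87.9
```

```bash
python3 -c "
from plan import *
go([643,1,59],0)"
```

```text
t 4.37 pos [644.7   1.  109.8] jaw -0.2 tilt -1.0 w 87.9 F [-0.4  0.4 -0.1] q6 -0.01
  dr [-0.003 -0.    -0.004] shift cm [ 5.08 -0.17  0.  ] rows>= 1.219870126669535 0.04099339560590614
```

Emit:
apply_moves(increments=[{"gripper":100,"delta_pos":[1,-0.1,0],"dr":[0,0,0]},{"gripper":100,"delta_pos":[1,0,0],"dr":[0,0,0]},{"gripper":100,"delta_pos":[1,0,0],"dr":[0,0,0]},{"gripper":100,"delta_pos":[1,0,0],"dr":[0,0,0]},{"gripper":100,"delta_pos":[1,0,0],"dr":[0,0,0]}])

```text
t: 4.78
ee_pos: [643.9, 1.0, 59.6]
orientation: [1.213, 1.205, -1.209]
ft_force: [-0.1, 0.0, 0.3]
width: 87.8
```

Emit:
apply_moves(increments=[{"gripper":100,"delta_pos":[0,0,0],"dr":[0,0,0]},{"gripper":60,"delta_pos":[0,0,0],"dr":[0,0,0]},{"gripper":60,"delta_pos":[0,0,0],"dr":[0,0,0]},{"gripper":60,"delta_pos":[0,0,0],"dr":[0,0,0]},{"gripper":60,"delta_pos":[0,0,0],"dr":[0,0,0]}])

```text
t: 5.2
ee_pos: [644.5, 1.0, 61.4]
orientation: [1.214, 1.204, -1.207]
ft_force: [4.5, 0.3, 1.0]
width: 64.6
```

Emit:
apply_moves(increments=[{"gripper":55,"delta_pos":[0,0,0],"dr":[0,0,0]},{"gripper":50,"delta_pos":[0,0,0],"dr":[0,0,0]},{"gripper":40,"delta_pos":[0,0,0],"dr":[0,0,0]},{"gripper":40,"delta_pos":[0,0,0],"dr":[0,0,0]},{"gripper":40,"delta_pos":[0,0,0],"dr":[0,0,0]}])

```text
t: 5.62
ee_pos: [644.6, 1.0, 61.4]
orientation: [1.214, 1.204, -1.208]
ft_force: [0.8, -0.6, 6.3]
width: 63.3
```

```bash
python3 -c "
from plan import *
go([643,1,159],0)"
```

```text
t 5.62 pos [644.6   1.   61.4] jaw -0.2 tilt -1.0 w 63.3 F [ 0.8 -0.6  6.3] q6 -0.01
  dr [-0.003  0.    -0.005] shift cm [-9.76 -0.16  0.  ] rows>= 2.3412117787987667 0.04903854339929716
```

Emit:
apply_moves(increments=[{"gripper":40,"delta_pos":[-0.5,0,0],"dr":[0,0,0]},{"gripper":40,"delta_pos":[-1,0,0],"dr":[0,0,0]},{"gripper":40,"delta_pos":[-1.5,0,0],"dr":[0,0,0]},{"gripper":40,"delta_pos":[-1.5,0,0],"dr":[0,0,0]},{"gripper":40,"delta_pos":[-1.5,0,0],"dr":[0,0,0]}])

```text
t: 6.03
ee_pos: [643.1, 1.1, 121.3]
orientation: [1.213, 1.206, -1.209]
ft_force: [-0.3, 0.3, -2.3]
width: 63.5
```

Emit:
apply_moves(increments=[{"gripper":40,"delta_pos":[-0.5,0,0],"dr":[0,0,0]},{"gripper":40,"delta_pos":[0,-1,-0.3],"dr":[0,0,0]},{"gripper":40,"delta_pos":[0,-1.5,-0.4],"dr":[0,0,0]},{"gripper":40,"delta_pos":[0,-2,-0.5],"dr":[0,0,0]},{"gripper":40,"delta_pos":[0,-2,-0.5],"dr":[0,0,0]}])

```text
t: 6.45
ee_pos: [576.4, 18.5, 124.3]
orientation: [1.212, 1.206, -1.21]
ft_force: [0.4, -0.5, -3.0]
width: 63.3
```

Emit:
apply_moves(increments=[{"gripper":40,"delta_pos":[0,-2,-0.5],"dr":[0,0,0]},{"gripper":40,"delta_pos":[0,-2,-0.5],"dr":[0,0,0]},{"gripper":40,"delta_pos":[0,-2,-0.5],"dr":[0,0,0]},{"gripper":40,"delta_pos":[0,-2,-0.5],"dr":[0,0,0]},{"gripper":40,"delta_pos":[0,-1,-0.3],"dr":[0,0,0]}])

```text
t: 6.87
ee_pos: [484.5, 41.8, 123.9]
orientation: [1.211, 1.208, -1.212]
ft_force: [0.4, 0.1, -2.2]
width: 63.5
```

```bash
python3 -c "
from plan import *
go([473,45,39.4],0)"
```

```text
t 6.87 pos [484.5  41.8 123.9] jaw -0.2 tilt -1.0 w 63.5 F [ 0.4  0.1 -2.2] q6 0.06
  dr [-0.003  0.     0.001] shift cm [ 8.45 -1.15 -0.32] rows>= 2.0474695378998744 0.021849148291228172
```

Emit:
apply_moves(increments=[{"gripper":40,"delta_pos":[0,-0.7,-0.2],"dr":[0,0,0]},{"gripper":40,"delta_pos":[0.5,-0.4,-0.1],"dr":[0,0,0]},{"gripper":40,"delta_pos":[1.5,0,0],"dr":[0,0,0]},{"gripper":40,"delta_pos":[1.5,0,0],"dr":[0,0,0]},{"gripper":40,"delta_pos":[1,0,0],"dr":[0,0,0]}])

```text
t: 7.28
ee_pos: [478.4, 44.5, 78.8]
orientation: [1.213, 1.205, -1.208]
ft_force: [-0.1, -0.2, -1.9]
width: 64.2
```

Emit:
apply_moves(increments=[{"gripper":40,"delta_pos":[0.5,0,0],"dr":[0,0,0]},{"gripper":40,"delta_pos":[0,0,0],"dr":[0,0,0]},{"gripper":40,"delta_pos":[0,0,0],"dr":[0,0,0]},{"gripper":40,"delta_pos":[0,0,0],"dr":[0,0,0]},{"gripper":40,"delta_pos":[0,0,0],"dr":[0,0,0]}])

```text
t: 7.7
ee_pos: [478.6, 44.6, 75.6]
orientation: [1.214, 1.204, -1.208]
ft_force: [0.1, 0.4, -1.8]
width: 63.5
```

```bash
python3 -c "
from plan import *
go([473,45,39.4],0)
d=grab('side')
cv2.imwrite('pics/p5.png',cv2.resize(d['img'][170:350,220:400],None,fx=3,fy=3)[...,::-1])"
```

```text
t 7.7 pos [478.6  44.6  75.6] jaw -0.2 tilt -1.0 w 63.5 F [ 0.1  0.4 -1.8] q6 0.07
  dr [-0.003 -0.    -0.005] shift cm [ 3.62 -0.56 -0.04] rows>= 0.8775916087997031 0.04816265815689361
```

View pics/p5.png

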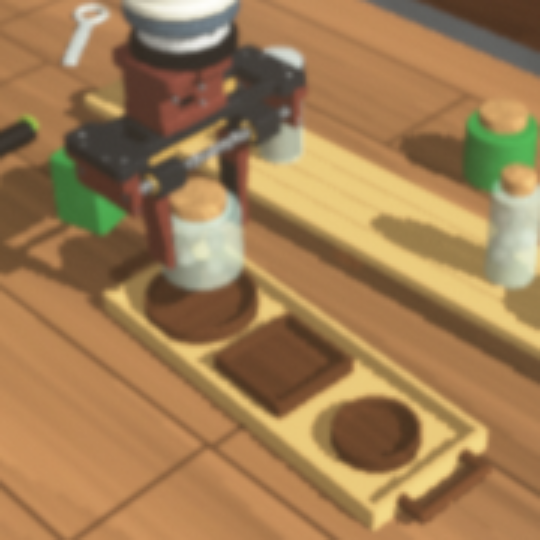

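The jar hangs upright over the wide nest. I'll correct x, lower to about 5 mm above the floor, and then touch down slowly.

Emit:
apply_moves(increments=[{"gripper":40,"delta_pos":[0.3,-0.5,0],"dr":[0,0,0]},{"gripper":40,"delta_pos":[0.8,0,0],"dr":[0,0,0]},{"gripper":40,"delta_pos":[0.8,0,0],"dr":[0,0,0]},{"gripper":40,"delta_pos":[0.8,0,0],"dr":[0,0,0]},{"gripper":40,"delta_pos":[0.3,0,0],"dr":[0,0,0]}])

```text
t: 8.17
ee_pos: [472.4, 44.5, 43.5]
orientation: [1.212, 1.206, -1.21]
ft_force: [-0.5, -0.3, -1.4]
width: 63.5
```

Emit:
apply_moves(increments=[{"gripper":40,"delta_pos":[0,0,0],"dr":[0,0,0]},{"gripper":40,"delta_pos":[0,0,0],"dr":[0,0,0]},{"gripper":40,"delta_pos":[0,0,0],"dr":[0,0,0]},{"gripper":40,"delta_pos":[0,0,0],"dr":[0,0,0]},{"gripper":40,"delta_pos":[0.1,0,0],"dr":[0,0,0]}])

```text
t: 8.58
ee_pos: [473.5, 44.6, 44.4]
orientation: [1.214, 1.204, -1.208]
ft_force: [-0.2, 0.7, -0.8]
width: 63.5
```

```bash
python3 -c "
from plan import *
go([473,45,39.4],0)"
```

```text
t 8.58 pos [473.5  44.6  44.4] jaw -0.2 tilt -1.0 w 63.5 F [-0.2  0.7 -0.8] q6 0.07
  dr [-0.003 -0.    -0.005] shift cm [ 0.5  -0.05 -0.04] rows>= 0.12005079114586484 0.04606917067611984
```

Emit:
apply_moves(increments=[{"gripper":40,"delta_pos":[0.1,0,0],"dr":[0,0,0]},{"gripper":40,"delta_pos":[0.1,0,0],"dr":[0,0,0]},{"gripper":40,"delta_pos":[0.1,0,0],"dr":[0,0,0]},{"gripper":40,"delta_pos":[0,0,0],"dr":[0,0,0]},{"gripper":40,"delta_pos":[0,0,0],"dr":[0,0,0]}])

```text
t: 9.0
ee_pos: [473.1, 44.5, 40.9]
orientation: [1.213, 1.205, -1.209]
ft_force: [0.4, 0.0, -2.7]
width: 63.5
```

Emit:
apply_moves(increments=[{"gripper":40,"delta_pos":[0.1,0,0],"dr":[0,0,0]},{"gripper":40,"delta_pos":[0,0,0],"dr":[0,0,0]},{"gripper":40,"delta_pos":[0,0,0],"dr":[0,0,0]},{"gripper":40,"delta_pos":[0,0,0],"dr":[0,0,0]},{"gripper":40,"delta_pos":[0,0,0],"dr":[0,0,0]}])

```text
t: 9.42
ee_pos: [473.2, 44.6, 40.0]
orientation: [1.213, 1.205, -1.208]
ft_force: [0.5, -0.3, -3.2]
width: 63.3
```

Emit:
apply_moves(increments=[{"gripper":40,"delta_pos":[0.05,0,0],"dr":[0,0,0]},{"gripper":40,"delta_pos":[0.05,0,0],"dr":[0,0,0]},{"gripper":40,"delta_pos":[0,0,0],"dr":[0,0,0]},{"gripper":40,"delta_pos":[0,0,0],"dr":[0,0,0]},{"gripper":40,"delta_pos":[0,0,0],"dr":[0,0,0]}])

```text
t: 9.83
ee_pos: [473.2, 44.6, 39.3]
orientation: [1.213, 1.205, -1.208]
ft_force: [-2.1, -0.5, 6.1]
width: 63.3
```

Touched down at +6 N, so I'm releasing and lifting away towards the slim jar.

Emit:
apply_moves(increments=[{"gripper":80,"delta_pos":[0,0,0],"dr":[0,0,0]},{"gripper":90,"delta_pos":[0,0,0],"dr":[0,0,0]},{"gripper":100,"delta_pos":[0,0,0],"dr":[0,0,0]},{"gripper":100,"delta_pos":[0,0,0],"dr":[0,0,0]},{"gripper":100,"delta_pos":[-0.3,0,0],"dr":[0,0,0]}])

```text
t: 10.25
ee_pos: [472.9, 44.5, 41.7]
orientation: [1.213, 1.205, -1.209]
ft_force: [0.5, 0.6, -0.6]
width: 87.2
```

Emit:
apply_moves(increments=[{"gripper":100,"delta_pos":[-1,0,0],"dr":[0,0,0]},{"gripper":100,"delta_pos":[-2,0,0],"dr":[0,0,0]},{"gripper":100,"delta_pos":[-3,0,0],"dr":[0,0,0]},{"gripper":100,"delta_pos":[-3,0,0],"dr":[0,0,0]},{"gripper":100,"delta_pos":[-3,0,0],"dr":[0,0,0]}])

```text
t: 10.67
ee_pos: [472.3, 44.5, 163.8]
orientation: [1.213, 1.205, -1.209]
ft_force: [0.5, 0.0, 0.8]
width: 87.9
```

Emit:
apply_moves(increments=[{"gripper":100,"delta_pos":[0,1,1],"dr":[0,0,0]},{"gripper":100,"delta_pos":[0,2,2],"dr":[0,0,0]},{"gripper":100,"delta_pos":[0,2,2],"dr":[0,0,0]},{"gripper":100,"delta_pos":[0,2,2],"dr":[0,0,0]},{"gripper":100,"delta_pos":[0,2,2],"dr":[0,0,0]}])

```text
t: 11.08
ee_pos: [563.3, -46.9, 162.8]
orientation: [1.213, 1.204, -1.208]
ft_force: [0.7, 0.2, 0.5]
width: 87.9
```

Emit:
apply_moves(increments=[{"gripper":100,"delta_pos":[0,2,2],"dr":[0,0,0]},{"gripper":100,"delta_pos":[0,2,2],"dr":[0,0,0]},{"gripper":100,"delta_pos":[0,2,2],"dr":[0,0,0]},{"gripper":100,"delta_pos":[0,1.5,1.2],"dr":[0,0,0]},{"gripper":100,"delta_pos":[0,0.8,0.6],"dr":[0,0,0]}])

```text
t: 11.5
ee_pos: [646.8, -126.1, 162.8]
orientation: [1.215, 1.203, -1.209]
ft_force: [-0.1, 0.5, -0.5]
width: 87.7
```

```bash
python3 -c "
from plan import *
go([647,-123,77],0)
d=grab('side')
cv2.imwrite('pics/p6.png',cv2.resize(d['img'][170:350,220:480],None,fx=3,fy=3)[...,::-1])"
```

```text
t 11.5 pos [ 646.8 -126.1  162.8] jaw -0.3 tilt -1.0 w 87.7 F [-0.1  0.5 -0.5] q6 -0.21
  dr [-0.004  0.001 -0.005] shift cm [ 8.58  0.02 -0.31] rows>= 2.0591328607234596 0.054737050169110374
```

View pics/p6.png

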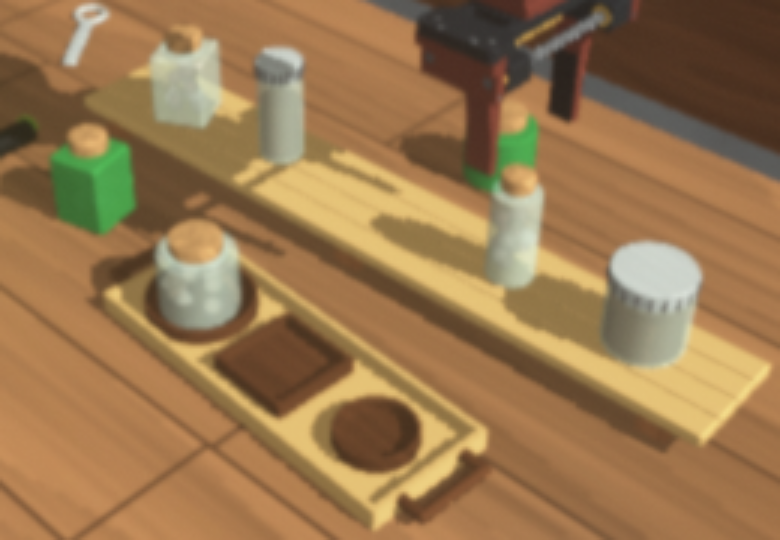

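The wide jar stands inside its nest. The gripper is centred over the slim jar (cork at 520,172), so I'm descending.

Emit:
apply_moves(increments=[{"gripper":100,"delta_pos":[0.5,0,-0.3],"dr":[0,0,0]},{"gripper":100,"delta_pos":[1,0,0],"dr":[0,0,0]},{"gripper":100,"delta_pos":[1,0,0],"dr":[0,0,0]},{"gripper":100,"delta_pos":[1,0,0],"dr":[0,0,0]},{"gripper":100,"delta_pos":[1,0,0],"dr":[0,0,0]}])

```text
t: 11.97
ee_pos: [644.4, -120.1, 116.2]
orientation: [1.212, 1.206, -1.209]
ft_force: [-0.1, -0.4, 0.0]
width: 87.6
```

Emit:
apply_moves(increments=[{"gripper":100,"delta_pos":[1,0,0],"dr":[0,0,0]},{"gripper":100,"delta_pos":[1,0,0],"dr":[0,0,0]},{"gripper":100,"delta_pos":[1,0,0],"dr":[0,0,0]},{"gripper":100,"delta_pos":[0.7,0,0],"dr":[0,0,0]},{"gripper":100,"delta_pos":[0.4,0,0],"dr":[0,0,0]}])

```text
t: 12.38
ee_pos: [645.0, -120.9, 75.2]
orientation: [1.213, 1.206, -1.209]
ft_force: [-0.7, -0.7, -0.7]
width: 87.7
```

```bash
python3 -c "
from plan import *
go([646,-123.3,77],0)"
```

```text
t 12.38 pos [ 645.  -120.9   75.2] jaw -0.2 tilt -1.0 w 87.7 F [-0.7 -0.7 -0.7] q6 -0.2
  dr [-0.003 -0.    -0.002] shift cm [-0.18  0.1   0.24] rows>= 0.07671334262788888 0.031550809964416456
```

Emit:
apply_moves(increments=[{"gripper":100,"delta_pos":[0,0.1,0.2],"dr":[0,0,0]},{"gripper":80,"delta_pos":[0,0,0],"dr":[0,0,0]},{"gripper":60,"delta_pos":[0,0,0],"dr":[0,0,0]},{"gripper":55,"delta_pos":[0,0,0],"dr":[0,0,0]},{"gripper":50,"delta_pos":[0,0,0],"dr":[0,0,0]}])

```text
t: 12.8
ee_pos: [646.9, -123.1, 77.3]
orientation: [1.214, 1.204, -1.208]
ft_force: [-0.4, 0.2, -0.2]
width: 64.5
```

Emit:
apply_moves(increments=[{"gripper":47,"delta_pos":[0,0,0],"dr":[0,0,0]},{"gripper":44,"delta_pos":[0,0,0],"dr":[0,0,0]},{"gripper":40,"delta_pos":[0,0,0],"dr":[0,0,0]},{"gripper":30,"delta_pos":[0,0,0],"dr":[0,0,0]},{"gripper":20,"delta_pos":[0,0,0],"dr":[0,0,0]}])

```text
t: 13.22
ee_pos: [647.1, -123.0, 77.0]
orientation: [1.214, 1.204, -1.208]
ft_force: [1.5, -0.4, 1.6]
width: 39.5
```

Emit:
apply_moves(increments=[{"gripper":20,"delta_pos":[0,0,0],"dr":[0,0,0]},{"gripper":20,"delta_pos":[0,0,0],"dr":[0,0,0]},{"gripper":20,"delta_pos":[0,0,0],"dr":[0,0,0]},{"gripper":20,"delta_pos":[0,0,0],"dr":[0,0,0]},{"gripper":20,"delta_pos":[0,0,0],"dr":[0,0,0]}])

```text
t: 13.63
ee_pos: [647.1, -123.1, 77.0]
orientation: [1.214, 1.204, -1.208]
ft_force: [1.5, 1.3, 2.3]
width: 39.8
```

```bash
python3 -c "
from plan import *
go([646,-123.3,77],0)"
```

```text
t 13.63 pos [ 647.1 -123.1   77. ] jaw -0.2 tilt -1.0 w 39.8 F [1.5 1.3 2.3] q6 -0.2
  dr [-0.003  0.    -0.005] shift cm [ 0.   -0.11  0.02] rows>= 0.026647507263130265 0.04801536712397786
```

Emit:
apply_moves(increments=[{"gripper":20,"delta_pos":[-0.5,0,0],"dr":[0,0,0]},{"gripper":20,"delta_pos":[-1,0,0],"dr":[0,0,0]},{"gripper":20,"delta_pos":[-1.5,0,0],"dr":[0,0,0]},{"gripper":20,"delta_pos":[-1.5,0,0],"dr":[0,0,0]},{"gripper":20,"delta_pos":[-1,0,0],"dr":[0,0,0]}])

```text
t: 14.05
ee_pos: [646.1, -123.0, 133.2]
orientation: [1.213, 1.205, -1.209]
ft_force: [0.9, -0.6, -1.8]
width: 39.5
```

Emit:
apply_moves(increments=[{"gripper":20,"delta_pos":[-0.5,-0.5,0],"dr":[0,0,0]},{"gripper":20,"delta_pos":[0,-1.5,0.2],"dr":[0,0,0]},{"gripper":20,"delta_pos":[0,-2,0.3],"dr":[0,0,0]},{"gripper":20,"delta_pos":[0,-2,0.3],"dr":[0,0,0]},{"gripper":20,"delta_pos":[0,-2,0.3],"dr":[0,0,0]}])

```text
t: 14.47
ee_pos: [564.3, -133.6, 136.0]
orientation: [1.213, 1.206, -1.209]
ft_force: [-0.2, 0.5, -2.3]
width: 40.0
```

Emit:
apply_moves(increments=[{"gripper":20,"delta_pos":[0,-2,0.3],"dr":[0,0,0]},{"gripper":20,"delta_pos":[0,-2,0.4],"dr":[0,0,0]},{"gripper":20,"delta_pos":[0,-2,0.4],"dr":[0,0,0]},{"gripper":20,"delta_pos":[0,-2,0.3],"dr":[0,0,0]},{"gripper":20,"delta_pos":[0,-1.5,0.2],"dr":[0,0,0]}])

```text
t: 14.88
ee_pos: [468.5, -149.2, 135.7]
orientation: [1.213, 1.207, -1.21]
ft_force: [-0.1, 0.5, -2.0]
width: 39.7
```

Emit:
apply_moves(increments=[{"gripper":20,"delta_pos":[0.5,-0.8,0.1],"dr":[0,0,0]},{"gripper":20,"delta_pos":[1,0,0],"dr":[0,0,0]},{"gripper":20,"delta_pos":[1,0,0],"dr":[0,0,0]},{"gripper":20,"delta_pos":[0.5,0,0],"dr":[0,0,0]},{"gripper":20,"delta_pos":[0,0,0],"dr":[0,0,0]}])

```text
t: 15.3
ee_pos: [463.2, -150.1, 104.2]
orientation: [1.213, 1.207, -1.209]
ft_force: [-0.8, 0.5, -1.3]
width: 39.6
```

```bash
python3 -c "
from plan import *
go([461,-151.3,55],0)
d=grab('side')
cv2.imwrite('pics/p7.png',cv2.resize(d['img'][170:370,220:440],None,fx=3,fy=3)[...,::-1])"
```

```text
t 15.3 pos [ 463.2 -150.1  104.2] jaw -0.2 tilt -1.0 w 39.6 F [-0.8  0.5 -1.3] q6 -0.34
  dr [-0.003 -0.001 -0.002] shift cm [ 4.92 -0.22  0.12] rows>= 1.181415036158288 0.026294900474453885
```

View pics/p7.png

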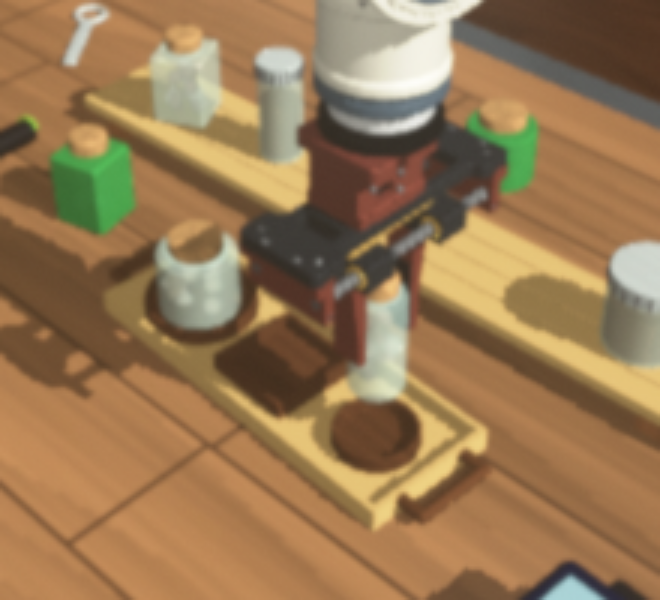

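The slim jar hangs upright over the small nest at (375,435). Lowering it to 5 mm above the floor.

Emit:
apply_moves(increments=[{"gripper":20,"delta_pos":[0.5,-0.2,0.1],"dr":[0,0,0]},{"gripper":20,"delta_pos":[1,0,0],"dr":[0,0,0]},{"gripper":20,"delta_pos":[1,0,0],"dr":[0,0,0]},{"gripper":20,"delta_pos":[1,0,0],"dr":[0,0,0]},{"gripper":20,"delta_pos":[0.6,0,0],"dr":[0,0,0]}])

```text
t: 15.77
ee_pos: [460.9, -151.2, 63.4]
orientation: [1.213, 1.206, -1.209]
ft_force: [-0.2, -0.3, -0.7]
width: 39.5
```

Emit:
apply_moves(increments=[{"gripper":20,"delta_pos":[0.2,0,0],"dr":[0,0,0]},{"gripper":20,"delta_pos":[0,0,0],"dr":[0,0,0]},{"gripper":20,"delta_pos":[0,0,0],"dr":[0,0,0]},{"gripper":20,"delta_pos":[0,0,0],"dr":[0,0,0]},{"gripper":20,"delta_pos":[0,0,0],"dr":[0,0,0]}])

```text
t: 16.18
ee_pos: [461.9, -151.5, 63.4]
orientation: [1.213, 1.204, -1.208]
ft_force: [0.0, 0.2, -1.5]
width: 39.6
```

```bash
python3 -c "
from plan import *
go([461,-151.3,55],0)"
```

```text
t 16.18 pos [ 461.9 -151.5   63.4] jaw -0.2 tilt -1.0 w 39.6 F [ 0.   0.2 -1.5] q6 -0.34
  dr [-0.003  0.    -0.005] shift cm [ 0.84 -0.09 -0.02] rows>= 0.20155438924722724 0.04554184485897229
```

Emit:
apply_moves(increments=[{"gripper":20,"delta_pos":[0.3,0,0],"dr":[0,0,0]},{"gripper":20,"delta_pos":[0.2,0,0],"dr":[0,0,0]},{"gripper":20,"delta_pos":[0.1,0,0],"dr":[0,0,0]},{"gripper":20,"delta_pos":[0,0,0],"dr":[0,0,0]},{"gripper":20,"delta_pos":[0,0,0],"dr":[0,0,0]}])

```text
t: 16.6
ee_pos: [461.5, -151.4, 56.9]
orientation: [1.213, 1.205, -1.209]
ft_force: [-0.4, 0.4, -1.5]
width: 39.6
```

Emit:
apply_moves(increments=[{"gripper":20,"delta_pos":[0.1,0,0],"dr":[0,0,0]},{"gripper":20,"delta_pos":[0.05,0,0],"dr":[0,0,0]},{"gripper":20,"delta_pos":[0,0,0],"dr":[0,0,0]},{"gripper":20,"delta_pos":[0,0,0],"dr":[0,0,0]},{"gripper":20,"delta_pos":[0,0,0],"dr":[0,0,0]}])

```text
t: 17.02
ee_pos: [461.6, -151.4, 55.5]
orientation: [1.213, 1.205, -1.208]
ft_force: [0.0, 0.5, -1.6]
width: 39.8
```

Emit:
apply_moves(increments=[{"gripper":20,"delta_pos":[0.05,0,0],"dr":[0,0,0]},{"gripper":20,"delta_pos":[0.05,0,0],"dr":[0,0,0]},{"gripper":20,"delta_pos":[0,0,0],"dr":[0,0,0]},{"gripper":20,"delta_pos":[0,0,0],"dr":[0,0,0]},{"gripper":20,"delta_pos":[0,0,0],"dr":[0,0,0]}])

```text
t: 17.43
ee_pos: [461.7, -151.5, 54.9]
orientation: [1.213, 1.205, -1.208]
ft_force: [-1.6, 0.2, 5.7]
width: 39.5
```

Contact at +5.7 N. Releasing, lifting, and moving over the square jar with the jaw turned to its sides.

Emit:
apply_moves(increments=[{"gripper":60,"delta_pos":[0,0,0],"dr":[0,0,0]},{"gripper":80,"delta_pos":[0,0,0],"dr":[0,0,0]},{"gripper":90,"delta_pos":[0,0,0],"dr":[0,0,0]},{"gripper":90,"delta_pos":[0,0,0],"dr":[0,0,0]},{"gripper":90,"delta_pos":[-0.3,0,0],"dr":[0,0,0]}])

```text
t: 17.85
ee_pos: [461.2, -151.3, 57.1]
orientation: [1.213, 1.206, -1.209]
ft_force: [0.1, 0.8, 1.0]
width: 69.4
```

Emit:
apply_moves(increments=[{"gripper":100,"delta_pos":[-1,0,0],"dr":[0,0,0]},{"gripper":100,"delta_pos":[-2,0,0],"dr":[0,0,0]},{"gripper":100,"delta_pos":[-3,0,0],"dr":[0,0,0]},{"gripper":100,"delta_pos":[-3,0,0],"dr":[0,0,0]},{"gripper":100,"delta_pos":[-2.5,0,0],"dr":[0,0,0]}])

```text
t: 18.27
ee_pos: [461.3, -151.5, 175.0]
orientation: [1.214, 1.204, -1.208]
ft_force: [0.4, -0.8, 0.3]
width: 88.1
```

Emit:
apply_moves(increments=[{"gripper":100,"delta_pos":[0,0.5,-1],"dr":[0,0,0]},{"gripper":100,"delta_pos":[0,1,-2.3],"dr":[0,0,0]},{"gripper":100,"delta_pos":[0,1,-2.3],"dr":[0,0,0]},{"gripper":100,"delta_pos":[0,1,-2.3],"dr":[0,0,0]},{"gripper":100,"delta_pos":[0,1,-2.3],"dr":[0,0,0]}])

```text
t: 18.68
ee_pos: [506.5, -48.2, 172.8]
orientation: [1.214, 1.205, -1.209]
ft_force: [-0.6, -1.0, -0.2]
width: 87.9
```

Emit:
apply_moves(increments=[{"gripper":100,"delta_pos":[0,1,-2.3],"dr":[0,0,0]},{"gripper":100,"delta_pos":[0,1,-2.3],"dr":[0,0,0]},{"gripper":100,"delta_pos":[0,1,-2.3],"dr":[0,0,0]},{"gripper":100,"delta_pos":[0,1,-2.3],"dr":[0,0,0]},{"gripper":100,"delta_pos":[0,1,-2.3],"dr":[0,0,0]}])

```text
t: 19.1
ee_pos: [556.7, 66.9, 172.8]
orientation: [1.213, 1.205, -1.209]
ft_force: [0.1, 0.2, 0.1]
width: 88.0
```

Emit:
apply_moves(increments=[{"gripper":100,"delta_pos":[0,1,-2.3],"dr":[0,0,0]},{"gripper":100,"delta_pos":[0,1,-2.3],"dr":[0,0,0]},{"gripper":100,"delta_pos":[0,1,-2.3],"dr":[0,0,0]},{"gripper":100,"delta_pos":[0,1,-2.3],"dr":[0,0,0]},{"gripper":100,"delta_pos":[0,1,-2.3],"dr":[0,0,0]}])

```text
t: 19.52
ee_pos: [607.0, 181.7, 172.9]
orientation: [1.213, 1.205, -1.209]
ft_force: [0.8, -0.2, 0.2]
width: 87.6
```

Emit:
apply_moves(increments=[{"gripper":100,"delta_pos":[0,1,-2.3],"dr":[0,0,0]},{"gripper":100,"delta_pos":[0,1,-2],"dr":[0,0,0]},{"gripper":100,"delta_pos":[0,0.6,-1],"dr":[0,0,0]},{"gripper":100,"delta_pos":[0,0,0],"dr":[-0.05,0,0]},{"gripper":100,"delta_pos":[0,0,0],"dr":[-0.08,0,0]}])

```text
t: 19.93
ee_pos: [633.0, 233.8, 172.8]
orientation: [1.114, 1.265, -1.111]
ft_force: [-0.2, -0.2, 0.1]
width: 87.9
```

Emit:
apply_moves(increments=[{"gripper":100,"delta_pos":[0,0,0],"dr":[-0.1,0,0]},{"gripper":100,"delta_pos":[0,0,0],"dr":[-0.1,0,0]},{"gripper":100,"delta_pos":[0,0,0],"dr":[-0.1,0,0]},{"gripper":100,"delta_pos":[0,0,0],"dr":[-0.09,0,0]},{"gripper":100,"delta_pos":[0,0,0],"dr":[0,0,0]}])

```text
t: 20.35
ee_pos: [632.8, 232.7, 172.9]
orientation: [0.819, 1.408, -0.817]
ft_force: [0.8, 0.9, 0.9]
width: 88.0
```

```bash
python3 -c "
from plan import *
go([631,236.5,63],29.5)
d=grab('side')
cv2.imwrite('pics/p8.png',cv2.resize(d['img'][140:360,200:440],None,fx=2.7,fy=2.7)[...,::-1])"
```

```text
t 20.35 pos [632.8 232.7 172.9] jaw 29.8 tilt -1.0 w 88.0 F [0.8 0.9 0.9] q6 -0.18
  dr [ 0.005  0.002 -0.003] shift cm [10.99  0.03 -0.42] rows>= 2.6372569429638704 0.04817313662650155
```

View pics/p8.png

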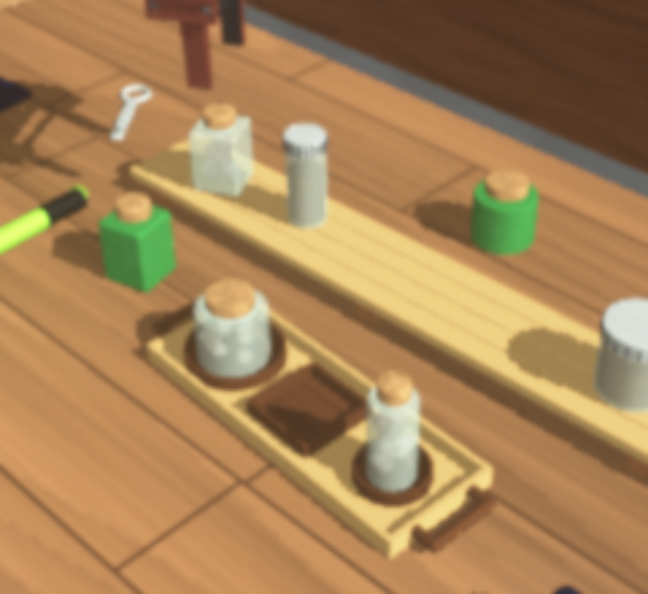

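The slim and wide jars both stand upright in their nests. The gripper is over the square jar (cork at 220,115), so I'm descending.

Emit:
apply_moves(increments=[{"gripper":100,"delta_pos":[0.5,0,-0.4],"dr":[0,0,0]},{"gripper":100,"delta_pos":[1,0,0],"dr":[0,0,0]},{"gripper":100,"delta_pos":[1.5,0,0],"dr":[0,0,0]},{"gripper":100,"delta_pos":[1.5,0,0],"dr":[0,0,0]},{"gripper":100,"delta_pos":[0.5,0,0],"dr":[0,0,0]}])

```text
t: 20.82
ee_pos: [629.7, 236.1, 120.0]
orientation: [0.82, 1.409, -0.822]
ft_force: [-0.4, -0.0, -1.2]
width: 87.8
```

```bash
python3 -c "
from plan import *
go([631,236.5,63],29.5)"
```

```text
t 20.82 pos [629.7 236.1 120. ] jaw 29.5 tilt -1.0 w 87.8 F [-0.4 -0.  -1.2] q6 -0.17
  dr [0.001 0.001 0.001] shift cm [5.7  0.14 0.03] rows>= 1.3661866395666467 0.013415918810089725
```

Emit:
apply_moves(increments=[{"gripper":100,"delta_pos":[1,0,0],"dr":[0,0,0]},{"gripper":100,"delta_pos":[1.5,0,0],"dr":[0,0,0]},{"gripper":100,"delta_pos":[1.5,0,0],"dr":[0,0,0]},{"gripper":100,"delta_pos":[1.2,0,0],"dr":[0,0,0]},{"gripper":100,"delta_pos":[0.6,0,0],"dr":[0,0,0]}])

```text
t: 21.23
ee_pos: [630.5, 236.1, 62.5]
orientation: [0.82, 1.409, -0.821]
ft_force: [-0.2, 0.0, -0.2]
width: 87.7
```

Emit:
apply_moves(increments=[{"gripper":100,"delta_pos":[0,0,0],"dr":[0,0,0]},{"gripper":80,"delta_pos":[0,0,0],"dr":[0,0,0]},{"gripper":70,"delta_pos":[0,0,0],"dr":[0,0,0]},{"gripper":66,"delta_pos":[0,0,0],"dr":[0,0,0]},{"gripper":62,"delta_pos":[0,0,0],"dr":[0,0,0]}])

```text
t: 21.65
ee_pos: [632.2, 236.7, 66.0]
orientation: [0.823, 1.406, -0.818]
ft_force: [0.5, 0.5, 0.5]
width: 64.7
```

Emit:
apply_moves(increments=[{"gripper":58,"delta_pos":[0,0,0],"dr":[0,0,0]},{"gripper":55,"delta_pos":[0,0,0],"dr":[0,0,0]},{"gripper":50,"delta_pos":[0,0,0],"dr":[0,0,0]},{"gripper":40,"delta_pos":[0,0,0],"dr":[0,0,0]},{"gripper":30,"delta_pos":[0,0,0],"dr":[0,0,0]}])

```text
t: 22.07
ee_pos: [632.1, 236.7, 65.6]
orientation: [0.822, 1.406, -0.818]
ft_force: [0.5, 1.0, 3.5]
width: 50.3
```

Emit:
apply_moves(increments=[{"gripper":30,"delta_pos":[0,0,0],"dr":[0,0,0]},{"gripper":30,"delta_pos":[0,0,0],"dr":[0,0,0]},{"gripper":30,"delta_pos":[0,0,0],"dr":[0,0,0]},{"gripper":30,"delta_pos":[0,0,0],"dr":[0,0,0]},{"gripper":30,"delta_pos":[0,0,0],"dr":[0,0,0]}])

```text
t: 22.48
ee_pos: [632.0, 236.7, 65.6]
orientation: [0.822, 1.406, -0.818]
ft_force: [-0.3, 0.9, 5.3]
width: 50.2
```

```bash
python3 -c "
from plan import *
go([631,236.5,63],29.5)"
```

```text
t 22.48 pos [632.  236.7  65.6] jaw 29.6 tilt -1.0 w 50.2 F [-0.3  0.9  5.3] q6 -0.17
  dr [ 0.002  0.002 -0.004] shift cm [ 0.26 -0.1  -0.03] rows>= 0.06648664719173038 0.041724843258730486
```

Emit:
apply_moves(increments=[{"gripper":30,"delta_pos":[-0.5,0,0],"dr":[0,0,0]},{"gripper":30,"delta_pos":[-1,0,0],"dr":[0,0,0]},{"gripper":30,"delta_pos":[-1.5,0,0],"dr":[0,0,0]},{"gripper":30,"delta_pos":[-2,0,0],"dr":[0,0,0]},{"gripper":30,"delta_pos":[-2,0,0],"dr":[0,0,0]}])

```text
t: 22.9
ee_pos: [630.9, 236.3, 136.2]
orientation: [0.821, 1.408, -0.819]
ft_force: [0.4, 1.2, -3.0]
width: 50.2
```

Emit:
apply_moves(increments=[{"gripper":30,"delta_pos":[-2,0,0],"dr":[0,0,0]},{"gripper":30,"delta_pos":[-1.5,0,0],"dr":[0,0,0]},{"gripper":30,"delta_pos":[-0.5,0,0],"dr":[0,0,0]},{"gripper":30,"delta_pos":[0,0,0],"dr":[0.06,0,0]},{"gripper":30,"delta_pos":[0,0,0],"dr":[0.08,0,0]}])

```text
t: 23.32
ee_pos: [631.2, 236.5, 176.0]
orientation: [0.931, 1.359, -0.926]
ft_force: [1.0, -0.1, -3.5]
width: 50.3
```

Emit:
apply_moves(increments=[{"gripper":30,"delta_pos":[0,0,0],"dr":[0.1,0,0]},{"gripper":30,"delta_pos":[0,0,0],"dr":[0.1,0,0]},{"gripper":30,"delta_pos":[0,0,0],"dr":[0.1,0,0]},{"gripper":30,"delta_pos":[0,0,0],"dr":[0.08,0,0]},{"gripper":30,"delta_pos":[0,0,0],"dr":[0.06,0,0]}])

```text
t: 23.73
ee_pos: [630.7, 236.4, 174.9]
orientation: [1.26, 1.174, -1.256]
ft_force: [0.4, -0.5, -3.1]
width: 50.3
```

```bash
python3 -c "
from plan import *
go([467,-54,43.6],-3.6)"
```

```text
t 23.73 pos [630.7 236.4 174.9] jaw -3.8 tilt -1.0 w 50.3 F [ 0.4 -0.5 -3.1] q6 0.41
  dr [-0.004  0.    -0.003] shift cm [ 13.13 -14.52  30.01] rows>= 8.591460178849406 0.04183375235694437
```

Emit:
apply_moves(increments=[{"gripper":30,"delta_pos":[0,-0.5,1],"dr":[0,0,0]},{"gripper":30,"delta_pos":[0,-1,2.1],"dr":[0,0,0]},{"gripper":30,"delta_pos":[0,-1,2.1],"dr":[0,0,0]},{"gripper":30,"delta_pos":[0,-1,2.1],"dr":[0,0,0]},{"gripper":30,"delta_pos":[0,-1,2.1],"dr":[0,0,0]}])

```text
t: 24.15
ee_pos: [578.8, 144.1, 174.7]
orientation: [1.255, 1.178, -1.251]
ft_force: [0.2, -0.2, -4.0]
width: 50.1
```

Emit:
apply_moves(increments=[{"gripper":30,"delta_pos":[0,-1,2.1],"dr":[0,0,0]},{"gripper":30,"delta_pos":[0,-1,2.1],"dr":[0,0,0]},{"gripper":30,"delta_pos":[0,-1,2.1],"dr":[0,0,0]},{"gripper":30,"delta_pos":[0,-1,2.1],"dr":[0,0,0]},{"gripper":30,"delta_pos":[0,-1,2.1],"dr":[0,0,0]}])

```text
t: 24.57
ee_pos: [522.3, 42.5, 174.8]
orientation: [1.255, 1.177, -1.251]
ft_force: [-0.1, -0.6, -1.6]
width: 50.1
```

Emit:
apply_moves(increments=[{"gripper":30,"delta_pos":[0,-1,2.1],"dr":[0,0,0]},{"gripper":30,"delta_pos":[0,-1,2.1],"dr":[0,0,0]},{"gripper":30,"delta_pos":[0,-1,2.1],"dr":[0,0,0]},{"gripper":30,"delta_pos":[0,-1,2.1],"dr":[0,0,0]},{"gripper":30,"delta_pos":[0,-0.8,1.5],"dr":[0,0,0]}])

```text
t: 24.98
ee_pos: [467.7, -53.4, 174.5]
orientation: [1.256, 1.177, -1.252]
ft_force: [0.9, 0.5, -2.3]
width: 50.0
```

Emit:
apply_moves(increments=[{"gripper":30,"delta_pos":[0.5,0,0],"dr":[0,0,0]},{"gripper":30,"delta_pos":[1.5,0,0],"dr":[0,0,0]},{"gripper":30,"delta_pos":[2,0,0],"dr":[0,0,0]},{"gripper":30,"delta_pos":[2,0,0],"dr":[0,0,0]},{"gripper":30,"delta_pos":[1,0,0],"dr":[0,0,0]}])

```text
t: 25.4
ee_pos: [468.8, -51.5, 102.7]
orientation: [1.256, 1.178, -1.253]
ft_force: [-0.4, -0.5, -2.8]
width: 50.4
```

```bash
python3 -c "
from plan import *
go([467,-54,43.6],-3.6)
d=grab('side'); 
cv2.imwrite('pics/p9.png',cv2.resize(d['img'][170:370,220:440],None,fx=3,fy=3)[...,::-1])"
```

```text
t 25.4 pos [468.8 -51.5 102.7] jaw -3.5 tilt -1.0 w 50.4 F [-0.4 -0.5 -2.8] q6 -0.07
  dr [ 0.001 -0.    -0.002] shift cm [ 5.91 -0.16  0.26] rows>= 1.4191616427855118 0.016898325532995095
```

View pics/p9.png

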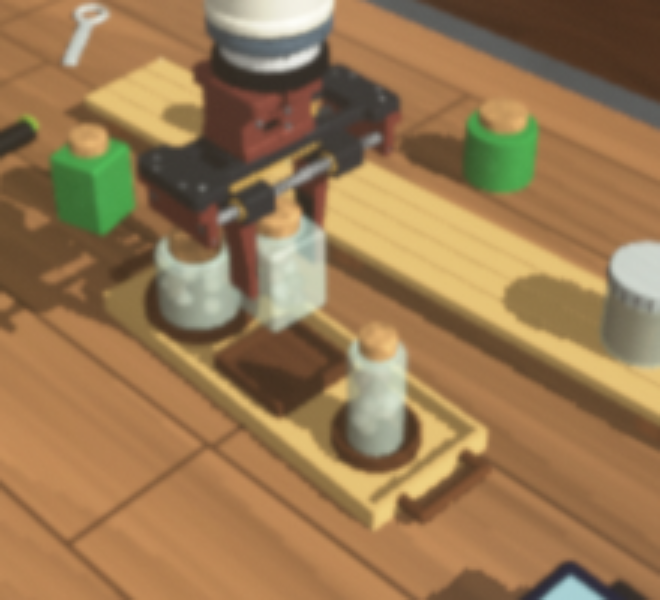

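The square jar hangs upright over the square nest at (280,360), with its sides parallel to the nest. Lowering.

Emit:
apply_moves(increments=[{"gripper":30,"delta_pos":[0.8,-0.1,0.1],"dr":[0,0,0]},{"gripper":30,"delta_pos":[1.2,0,0],"dr":[0,0,0]},{"gripper":30,"delta_pos":[1.2,0,0],"dr":[0,0,0]},{"gripper":30,"delta_pos":[1,0,0],"dr":[0,0,0]},{"gripper":30,"delta_pos":[0.5,0,0],"dr":[0,0,0]}])

```text
t: 25.87
ee_pos: [469.1, -52.7, 56.8]
orientation: [1.257, 1.176, -1.252]
ft_force: [0.4, -0.0, -2.8]
width: 50.0
```

Emit:
apply_moves(increments=[{"gripper":30,"delta_pos":[0.2,0,0],"dr":[0,0,0]},{"gripper":30,"delta_pos":[0,0,0],"dr":[0,0,0]},{"gripper":30,"delta_pos":[0,0,0],"dr":[0,0,0]},{"gripper":30,"delta_pos":[0,0,0],"dr":[0,0,0]},{"gripper":30,"delta_pos":[0,0,0],"dr":[0,0,0]}])

```text
t: 26.28
ee_pos: [469.6, -52.8, 56.0]
orientation: [1.258, 1.175, -1.252]
ft_force: [-0.7, -0.1, -3.1]
width: 50.1
```

```bash
python3 -c "
from plan import *
go([467,-54,43.6],-3.6)"
```

```text
t 26.28 pos [469.6 -52.8  56. ] jaw -3.6 tilt -1.0 w 50.1 F [-0.7 -0.1 -3.1] q6 -0.08
  dr [-0.    -0.    -0.005] shift cm [ 1.24 -0.25  0.13] rows>= 0.30528889490377004 0.040855273662158645
```

Emit:
apply_moves(increments=[{"gripper":30,"delta_pos":[0.3,-0.2,0.1],"dr":[0,0,0]},{"gripper":30,"delta_pos":[0.4,0,0],"dr":[0,0,0]},{"gripper":30,"delta_pos":[0.2,0,0],"dr":[0,0,0]},{"gripper":30,"delta_pos":[0,0,0],"dr":[0,0,0]},{"gripper":30,"delta_pos":[0,0,0],"dr":[0,0,0]}])

```text
t: 26.7
ee_pos: [467.0, -53.7, 46.2]
orientation: [1.257, 1.176, -1.253]
ft_force: [-0.2, -0.0, -2.5]
width: 49.9
```

Emit:
apply_moves(increments=[{"gripper":30,"delta_pos":[0.1,0,0],"dr":[0,0,0]},{"gripper":30,"delta_pos":[0.05,0,0],"dr":[0,0,0]},{"gripper":30,"delta_pos":[0.05,0,0],"dr":[0,0,0]},{"gripper":30,"delta_pos":[0,0,0],"dr":[0,0,0]},{"gripper":30,"delta_pos":[0,0,0],"dr":[0,0,0]}])

```text
t: 27.12
ee_pos: [467.1, -53.6, 44.5]
orientation: [1.257, 1.176, -1.252]
ft_force: [0.3, 0.5, -3.1]
width: 50.0
```

Emit:
apply_moves(increments=[{"gripper":30,"delta_pos":[0.05,0,0],"dr":[0,0,0]},{"gripper":30,"delta_pos":[0.05,0,0],"dr":[0,0,0]},{"gripper":30,"delta_pos":[0,0,0],"dr":[0,0,0]},{"gripper":30,"delta_pos":[0,0,0],"dr":[0,0,0]},{"gripper":30,"delta_pos":[0,0,0],"dr":[0,0,0]}])

```text
t: 27.53
ee_pos: [467.2, -53.7, 43.6]
orientation: [1.258, 1.176, -1.252]
ft_force: [0.6, -0.1, -0.4]
width: 50.2
```

Emit:
apply_moves(increments=[{"gripper":30,"delta_pos":[0.05,0,0],"dr":[0,0,0]},{"gripper":30,"delta_pos":[0,0,0],"dr":[0,0,0]},{"gripper":30,"delta_pos":[0,0,0],"dr":[0,0,0]},{"gripper":30,"delta_pos":[0,0,0],"dr":[0,0,0]},{"gripper":30,"delta_pos":[0,0,0],"dr":[0,0,0]}])

```text
t: 27.95
ee_pos: [467.3, -53.6, 43.5]
orientation: [1.257, 1.176, -1.252]
ft_force: [-2.0, -0.1, 7.8]
width: 50.2
```

Down at +7.8 N. Releasing, lifting clear and moving aside for a check.

Emit:
apply_moves(increments=[{"gripper":65,"delta_pos":[0,0,0],"dr":[0,0,0]},{"gripper":80,"delta_pos":[0,0,0],"dr":[0,0,0]},{"gripper":85,"delta_pos":[0,0,0],"dr":[0,0,0]},{"gripper":85,"delta_pos":[0,0,0],"dr":[0,0,0]},{"gripper":85,"delta_pos":[-0.3,0,0],"dr":[0,0,0]}])

```text
t: 28.37
ee_pos: [466.8, -53.6, 45.6]
orientation: [1.257, 1.177, -1.253]
ft_force: [-0.4, 0.1, -0.1]
width: 74.2
```

Emit:
apply_moves(increments=[{"gripper":85,"delta_pos":[-1,0,0],"dr":[0,0,0]},{"gripper":85,"delta_pos":[-2,0,0],"dr":[0,0,0]},{"gripper":85,"delta_pos":[-3,0,0],"dr":[0,0,0]},{"gripper":85,"delta_pos":[-3,0,0],"dr":[0,0,0]},{"gripper":85,"delta_pos":[-3,0,0],"dr":[0,0,0]}])

```text
t: 28.78
ee_pos: [466.2, -53.6, 167.8]
orientation: [1.257, 1.176, -1.253]
ft_force: [-0.3, 0.3, -0.3]
width: 75.0
```

Emit:
apply_moves(increments=[{"gripper":85,"delta_pos":[-3,0,0],"dr":[0,0,0]},{"gripper":85,"delta_pos":[-2,0,0],"dr":[0,0,0]},{"gripper":85,"delta_pos":[0,0,-1.5],"dr":[0,0,0]},{"gripper":85,"delta_pos":[0,0,-2.5],"dr":[0,0,0]},{"gripper":85,"delta_pos":[0,0,-2.5],"dr":[0,0,0]}])

```text
t: 29.2
ee_pos: [470.7, 11.5, 217.5]
orientation: [1.26, 1.173, -1.252]
ft_force: [-0.4, 0.8, -0.8]
width: 74.4
```

Emit:
apply_moves(increments=[{"gripper":85,"delta_pos":[0,0,-2.5],"dr":[0,0,0]},{"gripper":85,"delta_pos":[0,0,-2.5],"dr":[0,0,0]},{"gripper":85,"delta_pos":[0,0,-2.5],"dr":[0,0,0]},{"gripper":85,"delta_pos":[0,0,-2.5],"dr":[0,0,0]},{"gripper":85,"delta_pos":[0,0,-2.5],"dr":[0,0,0]}])

```text
t: 29.62
ee_pos: [478.2, 137.2, 216.9]
orientation: [1.258, 1.176, -1.252]
ft_force: [-0.2, 0.1, 0.0]
width: 74.7
```

Emit:
apply_moves(increments=[{"gripper":85,"delta_pos":[0,0,-2.5],"dr":[0,0,0]},{"gripper":85,"delta_pos":[0,0,-2.5],"dr":[0,0,0]},{"gripper":85,"delta_pos":[0,0,-2.5],"dr":[0,0,0]},{"gripper":85,"delta_pos":[0,0,-2.5],"dr":[0,0,0]},{"gripper":85,"delta_pos":[0,0,-1.5],"dr":[0,0,0]}])

```text
t: 30.03
ee_pos: [485.7, 252.8, 216.9]
orientation: [1.258, 1.176, -1.251]
ft_force: [-0.3, 0.9, -0.3]
width: 74.3
```

Emit:
apply_moves(increments=[{"gripper":85,"delta_pos":[0,0,0],"dr":[0,0,0]},{"gripper":85,"delta_pos":[0,0,0],"dr":[0,0,0]},{"gripper":85,"delta_pos":[0,0,0],"dr":[0,0,0]},{"gripper":85,"delta_pos":[0,0,0],"dr":[0,0,0]},{"gripper":85,"delta_pos":[0,0,0],"dr":[0,0,0]}])

```text
t: 30.45
ee_pos: [485.6, 249.7, 216.1]
orientation: [1.258, 1.175, -1.254]
ft_force: [0.3, -0.0, -1.0]
width: 75.0
```

```bash
python3 -c "
from plan import *
d=grab('side'); t=grab('top'); o=ctrl.get_obs(); print(o['t'],o['ee_pos'],o['qvel'].round(3))
a=cv2.resize(d['img'][170:370,220:500],None,fx=2,fy=2); b=cv2.resize(t['img'][175:325,250:450],None,fx=2.8,fy=2.8)[:200]
cv2.imwrite('pics/p10.png',a[...,::-1]); cv2.imwrite('pics/p11.png',cv2.resize(t['img'][170:400,100:520],None,fx=1.9,fy=1.9)[...,::-1])
for c in('top','side'):
  P=cloud(load(c)).reshape(-1,3)
  for n,p,h,r in(('wide',(473,45),76,32),('square',(467,-54),92,30),('slim',(461,-151),104,20)):
    m=(np.hypot(P[:,0]-p[0],P[:,1]-p[1])<r+8)&(abs(P[:,2]-h)<5); Q=P[m]
    print(c,n,m.sum(),((Q.max(0)+Q.min(0))/2).round(1),'top z',np.median(Q[:,2]).round(1),np.ptp(Q,0).round(1))
"
```

```text
30.55 [485.73249773 249.95364016 216.11182232] [ 0.004  0.002 -0.001  0.002 -0.    -0.   ]
top wide 290 [472.8  45.7  75.9] top z 75.2 [41.9 43.4  9.7]
top square 183 [466.3 -52.3  91.8] top z 90.6 [32.5 32.5  9.6]
top slim 119 [ 461.9 -150.6  103.8] top z 103.1 [24.4 25.5  9.4]
side wide 197 [471.4  43.4  76.2] top z 77.6 [42.2 42.4  9. ]
side square 155 [465.3 -53.5  91.7] top z 93.4 [32.3 33.4  9.2]
side slim 121 [ 460.1 -152.3  103.6] top z 105.3 [27.4 26.8  9.1]
```

View pics/p10.png

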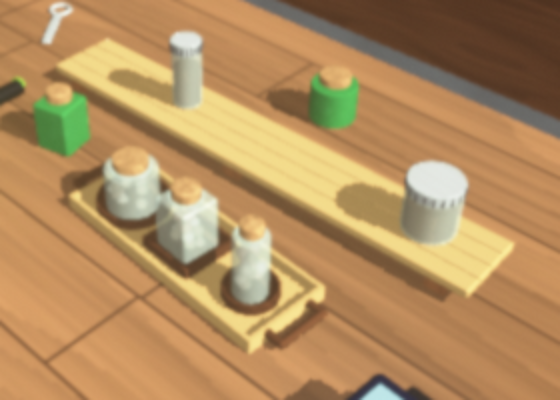

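View pics/p11.png

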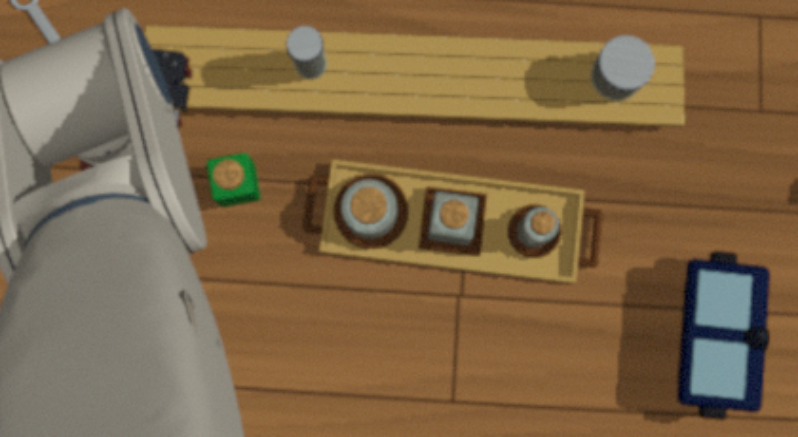

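Both views show all three corked jars upright in the right nests. Cork tops are at the expected 76, 92 and 104 mm, and the look-alikes and mask haven't moved. Handing in.

```bash
python3 -c "
from workcell import ctrl
print(ctrl.close_job())"
```

```text
the job is handed in; nothing more can be done
None
```

All three corked jars now stand upright in their matching nests in the caddy, placed in the order wide, slim, square. I lowered each one slowly until it touched the floor (about 6–8 N) before letting go. I handed the job in at about 30.6 s.

- **Height:** the cork tops read 75–78, 91–93 and 103–105 mm, against the expected 76, 92 and 104 mm, so each jar is flat on its nest floor.
- **Position:** each jar is centred in its nest to within about 3 mm. The top and side cameras disagree by 1–3 mm, about as good as their calibration.
- **Everything else:** in the final pictures the two screw-lid jars, both green look-alikes and the mask are where they started. The arm hid most of the snorkel from the top camera, so I could not fully check it, but the gripper never went near it.
- **Forces:** no reading after a move went above about 8 N, and no check failed.

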